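# Find the badly sealed jar with the pin tester

### The job

One of the three slim sauce jars is badly sealed: with the sprung-pin tester from its stand, press gently on the centre of the lids, without driving the pin hard against its stop, until you find the one whose centre disc keeps sinking, and push that disc right down with the tester. Put the tester back in its stand and set the bad jar down gently, upright, in the reject tray; leave the two sound jars and everything else standing where they are.

Things in the scene. Friction and masses are not known exactly. Their poses are not given: they have to be found in the camera images.
- jar_a_mid (a point): jar A: one of the three equal slim sauce jars, an upright brown cylinder 60 mm across and 100 mm tall with a black screw lid, about 0.3 kg; this point is on its axis, half-way up (50 mm above its underside), z up. Its top is flat: a lid rim (61 mm across outside) around a round centre disc 37 mm across, flush with the rim at 100 mm; taken by the sides a little above the middle, so that the hand clears the lid, it can be carried
- disc_a (a joint): how far the centre disc of jar A's lid has sunk into the lid, m: 0 flush (start) to 0.008 fully sunk. The disc starts to slide at about 4.5 N. On a sound jar it gives 2 mm at most and is then solid; on the badly sealed jar it goes on sinking to 8 mm. It stays where it was pushed. Which jar is the bad one differs every time and cannot be seen beforehand
- jar_a: the same jar A, origin at the centre of its underside, z up
- jar_b_mid (a point): jar B: one of the three equal slim sauce jars, an upright brown cylinder 60 mm across and 100 mm tall with a black screw lid, about 0.3 kg; this point is on its axis, half-way up (50 mm above its underside), z up. Its top is flat: a lid rim (61 mm across outside) around a round centre disc 37 mm across, flush with the rim at 100 mm; taken by the sides a little above the middle, so that the hand clears the lid, it can be carried
- disc_b (a joint): how far the centre disc of jar B's lid has sunk into the lid, m: 0 flush (start) to 0.008 fully sunk. The disc starts to slide at about 4.5 N. On a sound jar it gives 2 mm at most and is then solid; on the badly sealed jar it goes on sinking to 8 mm. It stays where it was pushed. Which jar is the bad one differs every time and cannot be seen beforehand
- jar_b: the same jar B, origin at the centre of its underside, z up
- jar_c_mid (a point): jar C: one of the three equal slim sauce jars, an upright brown cylinder 60 mm across and 100 mm tall with a black screw lid, about 0.3 kg; this point is on its axis, half-way up (50 mm above its underside), z up. Its top is flat: a lid rim (61 mm across outside) around a round centre disc 37 mm across, flush with the rim at 100 mm; taken by the sides a little above the middle, so that the hand clears the lid, it can be carried
- disc_c (a joint): how far the centre disc of jar C's lid has sunk into the lid, m: 0 flush (start) to 0.008 fully sunk. The disc starts to slide at about 4.5 N. On a sound jar it gives 2 mm at most and is then solid; on the badly sealed jar it goes on sinking to 8 mm. It stays where it was pushed. Which jar is the bad one differs every time and cannot be seen beforehand
- jar_c: the same jar C, origin at the centre of its underside, z up
- tester_grip (a point): sprung-pin tester standing upright in its stand: a plain aluminium handle 26 mm across with three dark rings, 74 mm long, above a steel collar (40 mm across, 6 mm thick), below it an 18 mm nose 25 mm long, from which a steel pin 8 mm across sticks out a further 12 mm; 0.19 kg. This point is on the axis, 42 mm above the collar's underside (the handle spans -36 to +38 mm of it) and 79 mm above the tip of the free pin; z up. At rest in the stand it is 42 mm above the stand's top
- tester: the same tester, origin on its axis at the collar's underside, z along the handle
- pin (a joint): how far the tester's pin is pushed into its nose, m: 0 out, 0.004 fully in (solid stop). Spring 2500 N/m, 1 N preload: 4.5 N at 1.4 mm, 6 N at 2 mm, 11 N at 4 mm; pushed beyond its stop the force shoots up
- stand_hole (a point): centre of the hole's mouth on top of the stand, a fixed grey block 80 x 80 mm, 50 mm tall, with one upright 25 mm through hole that takes the tester's nose; z up. The collar rests on the block's top
- tray_floor (a point): reject tray, fixed, white plastic, open, empty, 150 x 150 mm outside with walls 30 mm high and 5 mm thick; this point is the centre of its inner floor, 5 mm above the table; its x and y run along its sides
- tray: the same tray, origin at the centre of its underside
- tape: bystander: cardboard ring lying flat, 90 mm across, 20 mm tall; origin at the centre of its underside
- lids: bystander: stack of three spare black lids, 61 mm across, 40 mm tall; origin at the centre of its underside
- big_jar: bystander: big jar with a white cap, 100 mm across, 160 mm tall; origin at the centre of its underside
- mug: bystander: white mug, 80 mm across, 90 mm tall; origin at the centre of its underside
- bowl: bystander: metal bowl, 100 mm across, 50 mm tall; origin at the centre of its underside
- spatula: bystander: spatula lying on the table, 260 mm long; origin under its middle
Things that resemble listed ones, but are neither listed nor needed, are in the scene too. Leave any purple look-alike of the jar_c alone. Of the things that look like the tester, the smaller one is meant.

How it is judged:
On the way:
1. the bad jar is found: its lid disc is pushed down by more than 6 mm while the tester bears on that jar (((value of joint disc_a above 0.006 m and contact force between tester and jar_a above 1 N) or (value of joint disc_b above 0.006 m and contact force between tester and jar_b above 1 N) or (value of joint disc_c above 0.006 m and contact force between tester and jar_c above 1 N))), for 0.1 s.
At the end, for the whole second after the job is handed in: the jar with its disc sunk over 6 mm stands upright (0.15 rad), still, on the reject tray's floor within 45 mm of its centre along each side; the other jars upright within 30 mm of their starts; the tester upright in its stand (within 8 mm of the hole's axis, collar on the block) (((value of joint disc_a above 0.006 m and angle between each of jar_a_mid, jar_b_mid, jar_c_mid's own z axis and vertical below 0.15 rad and z of jar_a_mid in the frame of tray_floor below 0.057 m and x of jar_a_mid in the frame of tray_floor between -0.045 and 0.045 m and y of jar_a_mid in the frame of tray_floor between -0.045 and 0.045 m and linear speed of jar_a below 0.02 m/s and distance of each of jar_b_mid, jar_c_mid from where it was at the start of the episode below 0.03 m) or (value of joint disc_b above 0.006 m and angle between each of jar_b_mid, jar_a_mid, jar_c_mid's own z axis and vertical below 0.15 rad and z of jar_b_mid in the frame of tray_floor below 0.057 m and x of jar_b_mid in the frame of tray_floor between -0.045 and 0.045 m and y of jar_b_mid in the frame of tray_floor between -0.045 and 0.045 m and linear speed of jar_b below 0.02 m/s and distance of each of jar_a_mid, jar_c_mid from where it was at the start of the episode below 0.03 m) or (value of joint disc_c above 0.006 m and angle between each of jar_c_mid, jar_a_mid, jar_b_mid's own z axis and vertical below 0.15 rad and z of jar_c_mid in the frame of tray_floor below 0.057 m and x of jar_c_mid in the frame of tray_floor between -0.045 and 0.045 m and y of jar_c_mid in the frame of tray_floor between -0.045 and 0.045 m and linear speed of jar_c below 0.02 m/s and distance of each of jar_a_mid, jar_b_mid from where it was at the start of the episode below 0.03 m)) and horizontal distance between tester_grip and stand_hole below 0.008 m and z of tester_grip in the frame of stand_hole between 0.03 and 0.05 m and angle between tester_grip's own z axis and vertical below 0.1 rad); the robot touches nothing.
It fails at once if a lid is pressed with more than 16 N by the tester (the pin is driven hard against its stop) (contact force between tester and jar_a above 16 N or contact force between tester and jar_b above 16 N or contact force between tester and jar_c above 16 N).
It fails at once if a jar is tipped by more than 30 degrees (angle between any of jar_a_mid, jar_b_mid, jar_c_mid's own z axis and vertical above 0.52 rad).
It fails at once if two of the jars are shifted by more than 40 mm (a sound jar is carried off) (distance of each of jar_a_mid, jar_b_mid from where it was at the start of the episode above 0.04 m or distance of each of jar_b_mid, jar_c_mid from where it was at the start of the episode above 0.04 m or distance of each of jar_a_mid, jar_c_mid from where it was at the start of the episode above 0.04 m).
It fails at once if a jar is let fall into the tray (falling free faster than 0.5 m/s, from over about 13 mm) or slammed down on it (over 120 N) ((linear speed of jar_a above 0.5 m/s and contact force between the fingers and jar_a below 0.5 N and horizontal distance between jar_a_mid and tray_floor below 0.075 m) or (linear speed of jar_b above 0.5 m/s and contact force between the fingers and jar_b below 0.5 N and horizontal distance between jar_b_mid and tray_floor below 0.075 m) or (linear speed of jar_c above 0.5 m/s and contact force between the fingers and jar_c below 0.5 N and horizontal distance between jar_c_mid and tray_floor below 0.075 m) or contact force between tray and jar_a above 120 N or contact force between tray and jar_b above 120 N or contact force between tray and jar_c above 120 N).
It fails at once if a bystander is shifted by more than 40 mm (distance of any of tape, lids, big_jar, mug, bowl, spatula from where it was at the start of the episode above 0.04 m).
It also fails if it takes over 67 s, if anything falls off the work surface, if the arm or the gripper's body presses on something with over 40 N, if the wrist force passes 120 N, or if a joint passes its speed limit or range.

### The arm

A 6-joint arm with a two-finger parallel gripper is mounted at the origin on the work surface. World frame = base frame: x ahead of the robot, y to its left, z up, the work surface at z = 0. Lengths are in m, angles in rad, forces in N, time in s.
With the tool pointing down it reaches from about 0.25 to 0.775 m from the base axis. Payload 4 kg.
Tool frame: the origin (TCP) lies on the mounting face of the last link; the fingertips stand 173 mm ahead of it and the grasp point (between the pads) lies 155 mm ahead of it; z points along the fingers, y is the line along which they close (so a half turn about z gives the same grasp; the last joint's range is limited). The gripper opens to 85 mm and grips with 20 to 120 N. Pads are 22 mm wide; open, the fingers measure 114 mm over their backs; the gripper's body (76 mm by 85 mm) begins 54 mm behind the grasp point. The pads swing forward as they close: fully open they stand 13 mm farther back than shut.
Start: joints at [1.204, 0.087, 1.371, -0, 1.684, -0.103], TCP at [0.143, 0.531, 0.405] pointing down, gripper open.
Joint ranges: [-3.1, 3.1], [-0.76, 2.03], [0.27, 2.55], [-1.08, 4.22], [0.17, 2.65], [-2.57, 2.57]. Speed limits (rad/s): [2.79, 2.79, 3.14, 3.14, 3.14, 3.14].

### API

Orientations are given as a unit quaternion [w, x, y, z].
In Python, from cell import monitor, vision, ctrl gives the robot as it stands.
- The arm moves only by the shell command python3 -m jog 'ROWS' [OPENING] [FORCE]. ROWS is text: rows parted by semicolons, each of 6 numbers parted by spaces: the shift along the tool's x, y, z scaled (see below), then the turn, a rotation vector about the tool's x, y, z scaled (see below). In form: dx dy dz wx wy wz; .... A call has exactly 5 rows; each row shifts and turns the commanded pose from where the row before left it, along the tool's axes as they then stand; what a row does not reach is not made up. The controller multiplies each number of a shift by 0.02 m and each number of a turn by 0.08 rad. A row lasts 1/10 s, in which the tool goes at most 50 mm and 8.59 degrees, less where a joint would pass 70% of its speed; a pose out of reach is approached as far as the arm can. A call with a number of a shift or a turn outside -1 to 1 is refused whole. A call with a gripper value outside its range is refused whole. OPENING is the gripper's target within -1 to 1 (shut at 1, half-way at 0, fully open at -1), set as the call begins (- or left out, the last holds). The fingers move at their own pace and stop on an object; FORCE is the grip in N (left out, the last holds). Time passes only in rows, so rows that do not move let the fingers close, or fill a call up. It gives the time, the measured TCP pose, the force, the opening and the grip force at its end, in the units of the state.
- monitor.get_obs(): the state, without advancing time (a new reading comes with each control period).
- vision.snapshot(name): name is "scene" or "top"; returns a dict with "color" (400x640x3 uint8, blue, green, red), "K" (3x3 intrinsics, pixels), "R" (3x3) and "t" (3): a world point X has camera coordinates R X + t. Camera axes: x right, y down, z forward; pixel columns grow to the right and rows downward; lengths in m; the calibration is good to about 2 mm. A picture is of the moment at which its call begins. There is no depth.
- ctrl.hand_in(): hands the job in; it is judged then, once.
The state is a dict: "t": time; "joint_positions": joint angles; "qd": joint speeds; "joint_efforts": joint torques, N m; "eef_pos": TCP position; "tool_rot": TCP orientation; "wrist_force": force on the tool from outside, world axes, zero at the start; "torque": the same for the moment, N m; "grip_width": finger opening in m; "finger_force": force on a finger pad.
Only numpy, scipy, OpenCV 4.12 (cv2) and the standard library are available. Lean on these libraries where they do the work, as an engineer would, in place of code of your own. Each camera call takes 0.05 s, during which the arm holds its last target. There are 200 camera calls.

## Working session

There is one attempt and no reset: what is moved stays moved. The work goes in short steps, Python scripts to look and compute and a shell command to move; the robot and the scene stay as the last step left them, time stands still between calls to the robot, and variables do not carry over. Pictures are saved under pics/ and viewed, at most 10 in all, crops included, and the job is handed in when it is done.

```bash
mkdir -p pics; ls; python3 - <<'E'
from cell import monitor, vision, ctrl
import cv2,numpy as np
o=monitor.get_obs(); print(o)
for n in ("scene","top"):
    s=vision.snapshot(n); cv2.imwrite(f"pics/{n}0.png",s["color"]); np.savez(f"{n}0.npz",**s)
    print(n,s["K"].round(1).tolist(),s["R"].round(3).tolist(),s["t"].round(3).tolist())
E
```

```text
pics
{'t': 0.0, 'joint_positions': array([ 1.20386360e+00,  8.79679217e-02,  1.37229797e+00, -1.69591772e-05,
        1.68358219e+00, -1.03090914e-01]), 'qd': array([ 0.00071964, -0.00038491, -0.00066999,  0.00056144,  0.000167  ,
       -0.00074434]), 'joint_efforts': array([ 1.04113763e-04, -3.51889765e+01, -3.13262737e+01, -2.77640092e-04,
        1.11447470e-02, -8.61636437e-06]), 'eef_pos': array([0.14339532, 0.53085745, 0.40350944]), 'tool_rot': array([-2.54398538e-04,  1.31539451e-01,  9.91310295e-01, -1.09867893e-03]), 'wrist_force': array([-0.13216782,  1.01383409,  1.17620447]), 'torque': array([ 0.01031457, -0.02467902,  0.02595038]), 'finger_force': 0.0, 'grip_width': 0.08556250016382554}
scene [[381.9, 0.0, 322.7], [0.0, 381.9, 201.9], [0.0, 0.0, 1.0]] [[-0.868, 0.497, -0.012], [0.426, 0.73, -0.535], [-0.257, -0.469, -0.845]] [0.476, -0.199, 1.249]
top [[405.9, 0.0, 317.7], [0.0, 405.9, 203.2], [0.0, 0.0, 1.0]] [[0.001, -1.0, 0.012], [-0.993, -0.003, -0.119], [0.119, -0.012, -0.993]] [0.0, 0.586, 0.967]
```

View pics/scene0.png

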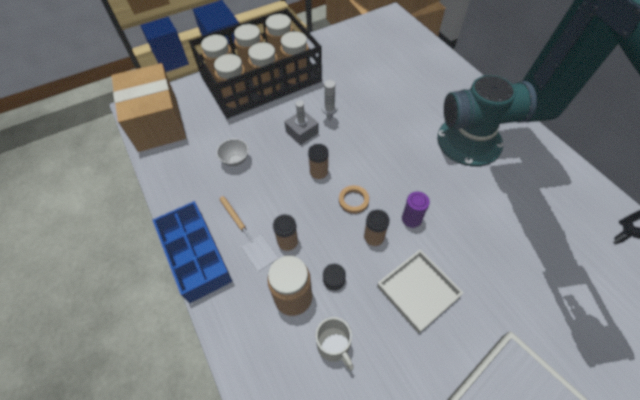

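View pics/top0.png

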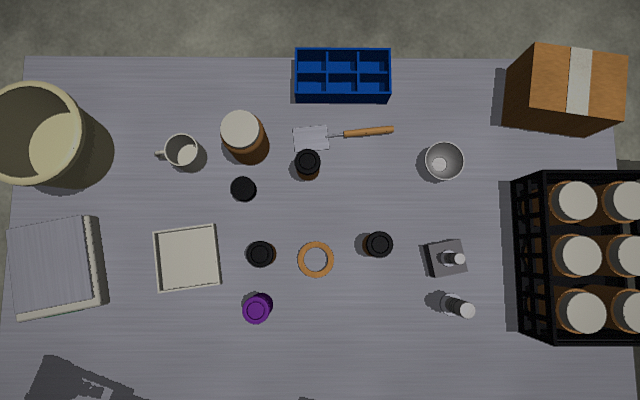

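The tester candidates are the one in the grey block, at scene (300,112) and top (455,258), and the larger one standing free, at scene (330,98) and top (460,305). I choose the one in the block. The jars are at top (378,244), (307,163) and (261,253). The purple look-alike at (257,308) and the lid stack at (243,189) are not wanted. Next is a close crop to check these choices.

```bash
cat > h.py <<'E'
import numpy as np,cv2
def load(n): return dict(np.load(n))
def cen(s): return -s["R"].T@s["t"]
def ray(s,p): return s["R"].T@np.linalg.solve(s["K"],[p[0],p[1],1.])
def plane(s,p,z):
    c,d=cen(s),ray(s,p); return c+d*(z-c[2])/d[2]
def tri(s1,p1,s2,p2):
    c1,d1,c2,d2=cen(s1),ray(s1,p1),cen(s2),ray(s2,p2)
    a,b=np.linalg.lstsq(np.c_[d1,-d2],c2-c1,rcond=None)[0]
    A,B=c1+a*d1,c2+b*d2
    return (A+B)/2,np.linalg.norm(A-B)
def proj(s,X):
    q=s["K"]@(s["R"]@np.asarray(X,float)+s["t"]); return q[:2]/q[2]
E
python3 - <<'E'
from h import *
T,S=load("top0.npz"),load("scene0.npz")
print(cen(T).round(3),cen(S).round(3))
def tile(s,u,v,h=25): return cv2.resize(s["color"][v-h:v+h,u-h:u+h],(260,260),interpolation=cv2.INTER_CUBIC)
t=[tile(T,261,253),tile(T,307,163),tile(T,378,244),tile(S,376,228),tile(S,285,232),tile(S,318,160)]
cv2.imwrite("pics/jars.png",np.vstack([np.hstack(t[:3]),np.hstack(t[3:])]))
t=[cv2.resize(T["color"][225:325,405:505],(400,400),interpolation=2),cv2.resize(S["color"][65:165,265:365],(400,400),interpolation=2)]
cv2.imwrite("pics/test.png",np.hstack(t))
E
```

```text
[0.467 0.013 1.029] [0.819 0.494 0.954]
```

View pics/jars.png

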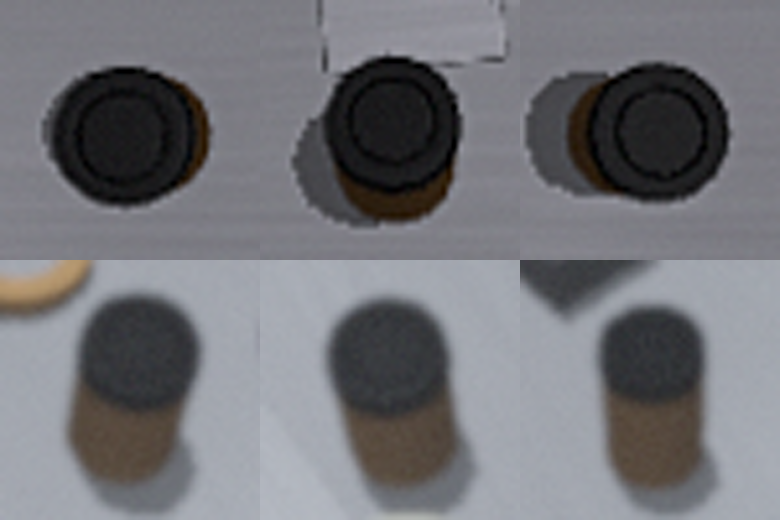

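View pics/test.png

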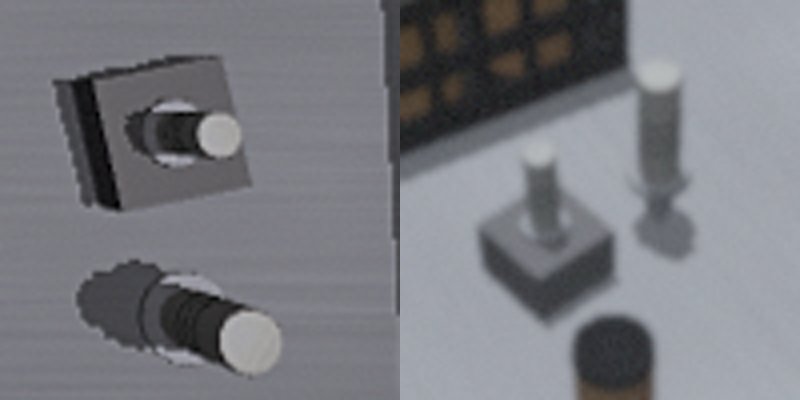

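The tester in the block is the thinner one, and the free-standing one is clearly bigger, so the choice holds. All three black-lidded jars show their disc clearly, at top (259.4,253.7), (307.1,160.8) and (379.4,243.9). I'll triangulate next.

```bash
python3 - <<'E'
from h import *
T,S=load("top0.npz"),load("scene0.npz")
def sc(u,v,cx,top,w):
    p=[u-25+cx/5.2-.4,v-25+top/5.2-.4]
    d=ray(S,p); el=abs(d[2])/np.linalg.norm(d)
    p[1]+=w/2*el/5.2; return p
J={1:((259.35,253.65),sc(376,228,140,32,120)),2:((307.1,160.8),sc(285,232,128,38,120)),3:((379.4,243.9),sc(318,160,132,45,104))}
for k,(a,b) in J.items(): print(k,*[np.round(x,4) for x in tri(T,a,S,b)],plane(T,a,.1).round(4),plane(S,b,.1).round(4))
a,b=(459.1,258.4),(299.4,103.4)
print("handle top",tri(T,a,S,b),plane(T,a,.13).round(4),plane(S,b,.13).round(4))
a,b=(447.6,257.8),(301.1,123.6)
print("stand top",tri(T,a,S,b),plane(T,a,.05).round(4),plane(S,b,.05).round(4))
print("collar T",plane(T,(448.3,257.6),.056))
c=[plane(T,(405+x/4-.4,225+y/4-.4),.05) for x,y in((95,78),(222,57),(250,185),(120,210))]
print("sides",[np.round(c[i]-c[i-1],3)[:2] for i in range(4)])
# tray corners auto
hsv=cv2.cvtColor(T["color"],cv2.COLOR_BGR2HSV); g=T["color"].min(2)
m=np.zeros_like(g);m[215:300,140:235]=(g[215:300,140:235]>165)*255
m=cv2.morphologyEx(m,cv2.MORPH_CLOSE,np.ones((7,7)))
r=cv2.minAreaRect(max(cv2.findContours(m,0,2)[0],key=cv2.contourArea)); print(r)
q=[plane(T,p,.03) for p in cv2.boxPoints(r)]; print("tray",np.mean(q,0).round(4),[np.linalg.norm(q[i]-q[i-1]).round(3) for i in range(4)],(q[1]-q[0]).round(3))
print("purple",plane(T,(257,308),.1),"big",plane(T,(240,128),.16),"lids",plane(T,(243,189),.04),"bigtester",plane(T,(467,310),.2),"tape",plane(T,(315,259),.02))
# predicted scene pixel for tray centre floor
print(proj(S,[*np.mean(q,0)[:2],.005]))
E
```

```text
1 [0.4623 0.1344 0.1002] 0.0008 [0.4626 0.1342 0.1   ] [0.4618 0.1345 0.1   ]
2 [0.6771 0.0272 0.1003] 0.0014 [0.6778 0.0268 0.1   ] [0.6765 0.0275 0.1   ]
3 [ 0.4844 -0.1383  0.1016] 0.0013 [ 0.4849 -0.139   0.1   ] [ 0.4833 -0.1391  0.1   ]
handle top (array([ 0.45230529, -0.30937825,  0.12971524]), np.float64(0.0011231298060218051)) [ 0.4528 -0.3096  0.13  ] [ 0.452  -0.3087  0.13  ]
stand top (array([ 0.45147051, -0.31347743,  0.038605  ]), np.float64(0.0031048937076046433)) [ 0.4529 -0.3107  0.05  ] [ 0.4549 -0.3023  0.05  ]
collar T [ 0.45344365 -0.31038967  0.056     ]
sides [array([0.078, 0.013]), array([ 0.013, -0.077]), array([-0.076, -0.014]), array([-0.015,  0.079])]
((218.0, 277.0), (2.0, 0.0), -90.0)
tray [0.406  0.2422 0.03  ] [np.float64(0.005), np.float64(0.0), np.float64(0.005), np.float64(0.0)] [0. 0. 0.]
purple [0.34212024 0.13728443 0.1       ] big [0.73720518 0.1738825  0.16      ] lids [0.62001881 0.18502912 0.04      ] bigtester [ 0.35141383 -0.29625743  0.2       ] tape [0.44922327 0.00751415 0.02      ]
[413.49801338 257.13018129]
```

```bash
python3 -m jog '0 -1 0 0 0 -0.66;0 -1 0 0 0 -0.66;0 -1 0 0 0 -0.66;0 -1 0 0 0 -0.66;0 -1 0 0 0 -0.66' -1 40
python3 -m jog '-1 -1 0 0 0 0;-1 -1 0 0 0 0;-1 -1 0 0 0 0;-1 -1 0 0 0 0;-1 -1 0 0 0 0'
python3 - <<'E'
from h import *
T,S=load("top0.npz"),load("scene0.npz")
for s,(x0,x1,y0,y1),z in((T,(140,235,215,300),.03),(S,(372,468,248,335),.03)):
    g=cv2.cvtColor(s["color"],cv2.COLOR_BGR2LAB).astype(int)
    roi=s["color"][y0:y1,x0:x1].astype(int)
    d=roi[:,:,2]-roi[:,:,0]   # white plastic vs bluish table
    print(d[40,::8],roi[40,::8].min(1))
E
```

```text
t: 0.6
eef_pos: [0.1274, 0.4316, 0.4041]
tool_rot: [-0.0, -0.001, 1.0, -0.001]
wrist_force: [0.2, 0.2, 0.1]
grip_width: 0.0851
finger_force: 0.0
t: 1.1
eef_pos: [0.2282, 0.3315, 0.4043]
tool_rot: [-0.0, -0.0, 1.0, -0.0]
wrist_force: [-0.1, 0.6, -0.6]
grip_width: 0.0854
finger_force: 0.0
[-7 -9  7 12 12 13 11 13 11 11 -7 -7] [121 120  95 148 149 149 149 151 151 154 127 129]
[-13   0   2   1   1   2   2   2   2   2  -1  -9] [163 107 195 194 195 194 194 191 191 191 108 169]
```

```bash
python3 -m jog '-1 -1 0 0 0 0;-1 -1 0 0 0 0;-1 -1 0 0 0 0;-1 -1 0 0 0 0;-1 -1 0 0 0 0' >/dev/null
python3 -m jog '-1 -1 0 0 0 0;-1 -1 0 0 0 0;-1 -1 0 0 0 0;-1 -1 0 0 0 0;-1 -1 0 0 0 0' >/dev/null
python3 -m jog '0 -1 0 0 0 0;0 -1 0 0 0 0;0 -1 0 0 0 0;0 -1 0 0 0 0;0 -1 0 0 0 0' >/dev/null
python3 -m jog '0 -1 0 0 0 0;0 -1 0 0 0 0;0 -1 0 0 0 0;0 -1 0 0 0 0;0 -1 0 0 0 0' >/dev/null
python3 -m jog '0 -1 0 0 0 0;0 -1 0 0 0 0;0 -1 0 0 0 0;0 -1 0 0 0 0;0 -1 0 0 0 0' >/dev/null
python3 -m jog '0 -1 0 0 0 0;0 -1 0 0 0 0;0 -1 0 0 0 0;0 -1 0 0 0 0;0 -1 0 0 0 0' >/dev/null
python3 -m jog '-0.25 -0.42 0 0 0 0;-0.25 -0.42 0 0 0 0;-0.25 -0.42 0.5 0 0 0;-0.25 -0.42 1 0 0 0;-0.25 -0.42 1 0 0 0'
python3 - <<'E'
from h import *
T,S=load("top0.npz"),load("scene0.npz"); res=[]
for s,(x0,x1,y0,y1) in((T,(140,235,215,300)),(S,(372,468,248,335))):
    r=s["color"].astype(int); m=np.zeros(r.shape[:2],np.uint8)
    d=(r[:,:,2]-r[:,:,0]>-3)
    m[y0:y1,x0:x1]=d[y0:y1,x0:x1]*255
    m=cv2.morphologyEx(m,cv2.MORPH_CLOSE,np.ones((5,5)));m=cv2.morphologyEx(m,cv2.MORPH_OPEN,np.ones((5,5)))
    c=max(cv2.findContours(m,0,2)[0],key=cv2.contourArea)
    p=cv2.approxPolyDP(cv2.convexHull(c),5,True)[:,0]; print(p.tolist())
E
```

```text
t: 4.6
eef_pos: [0.4536, -0.3094, 0.3537]
tool_rot: [0.0, -0.001, 1.0, -0.0]
wrist_force: [0.6, -0.1, -0.2]
grip_width: 0.0854
finger_force: 0.0
[[215, 224], [221, 283], [157, 292], [152, 231]]
[[421, 252], [460, 295], [417, 330], [379, 282]]
```

```bash
python3 -m jog '0 0 0.8 0 0 0;0 0 1 0 0 0;0 0 1 0 0 0;0 0 1 0 0 0;0 0 0.8 0 0 0'
python3 -m jog '0 0 0.5 0 0 0;0 0 0.2 0 0 0;0 0 0 0 0 0;0 0 0 0 0 0;0 0 0 0 0 0'
python3 - <<'E'
from h import *
from cell import vision
T,S=load("top0.npz"),load("scene0.npz")
q=[plane(T,p,.03) for p in [[215, 224], [221, 283], [157, 292], [152, 231]]]
print(np.mean(q,0),[np.linalg.norm(q[i]-q[i-1]).round(3) for i in range(4)],(q[1]-q[0]).round(3))
q2=[plane(S,p,.03) for p in ([421, 252], [460, 293], [417, 327], [379, 284])]
print(np.mean(q2,0),[np.linalg.norm(q2[i]-q2[i-1]).round(3) for i in range(4)])
s=vision.snapshot("scene"); t=vision.snapshot("top")
f=lambda a,u,v,h:cv2.resize(a["color"][v-h:v+h,u-h:u+h],(400,400),interpolation=2)
cv2.imwrite("pics/g1.png",np.hstack([f(s,305,110,50),f(t,450,258,50)]))
E
```

```text
t: 5.1
eef_pos: [0.453, -0.3086, 0.2603]
tool_rot: [-0.001, -0.001, 1.0, 0.001]
wrist_force: [0.1, -0.1, 0.6]
grip_width: 0.085
finger_force: 0.0
t: 5.6
eef_pos: [0.4532, -0.3097, 0.2498]
tool_rot: [0.001, -0.0, 1.0, -0.001]
wrist_force: [0.2, 0.1, 0.4]
grip_width: 0.0855
finger_force: 0.0
[0.45338903 0.32050176 0.03      ] [np.float64(0.154), np.float64(0.144), np.float64(0.154), np.float64(0.148)] [-0.143 -0.019  0.   ]
[0.45545016 0.32309013 0.03      ] [np.float64(0.146), np.float64(0.138), np.float64(0.143), np.float64(0.134)]
```

View pics/g1.png

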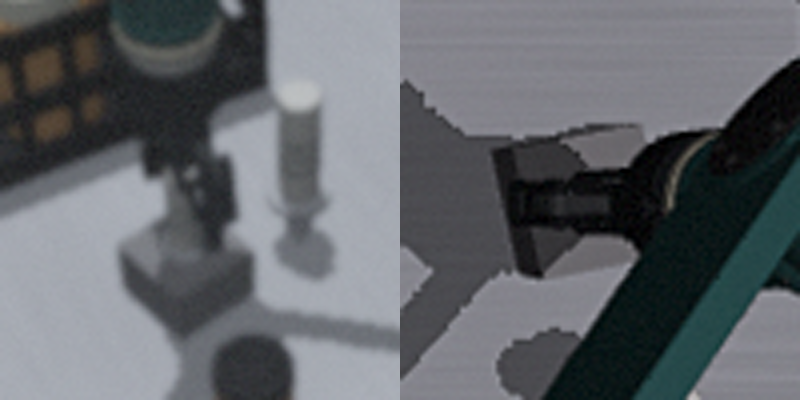

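The hand straddles the right tester, with the handle visible between the fingers at crop (180,205). The larger tester is clear to the right at (300,150). I close the fingers now.

```bash
python3 -m jog '0 0 0.1 0 0 0;0 0 0 0 0 0;0 0 0 0 0 0;0 0 0 0 0 0;0 0 0 0 0 0' 1 60
python3 -m jog '0 0 0 0 0 0;0 0 0 0 0 0;0 0 0 0 0 0;0 0 0 0 0 0;0 0 0 0 0 0'
python3 -m jog '0 0 -0.2 0 0 0;0 0 -0.6 0 0 0;0 0 -0.8 0 0 0;0 0 -0.8 0 0 0;0 0 -0.8 0 0 0'
```

```text
t: 6.2
eef_pos: [0.4529, -0.3096, 0.2469]
tool_rot: [0.0, -0.0, 1.0, -0.0]
wrist_force: [-0.1, -0.5, 0.5]
grip_width: 0.0247
finger_force: 58.9
t: 6.7
eef_pos: [0.4529, -0.3095, 0.2469]
tool_rot: [0.0, -0.0, 1.0, -0.0]
wrist_force: [0.7, -0.4, 2.0]
grip_width: 0.0244
finger_force: 59.0
t: 7.2
eef_pos: [0.4528, -0.3092, 0.3118]
tool_rot: [-0.0, -0.0, 1.0, 0.0]
wrist_force: [-0.0, 0.3, -1.6]
grip_width: 0.0251
finger_force: 58.9
```

```bash
python3 -m jog '0 0.5 -1 0 0 0;-0.3 1 -1 0 0 0;-0.3 1 -0.5 0 0 0;-0.3 1 0 0 0 0;-0.3 1 0 0 0 0'
python3 -m jog '-0.3 1 0 0 0 0;-0.07 1 0 0 0 0;0 1 0 0 0 0;0 0.7 0 0 0 0;0 0.3 0 0 0 0'
python3 -m jog '0 0 0.3 0 0 0;0 0 0.4 0 0 0;0 0 0.2 0 0 0;0 0 0 0 0 0;0 0 0 0 0 0'
python3 - <<'E'
from h import *
from cell import vision
s=vision.snapshot("scene"); t=vision.snapshot("top")
f=lambda a,u,v,h:cv2.resize(a["color"][v-h:v+h,u-h:u+h],(400,400),interpolation=2)
cv2.imwrite("pics/p1.png",np.hstack([f(s,318,145,35),f(t,378,244,35)]))
E
```

```text
t: 7.7
eef_pos: [0.4769, -0.2185, 0.362]
tool_rot: [0.001, -0.0, 1.0, -0.0]
wrist_force: [0.6, 0.2, -2.7]
grip_width: 0.0245
finger_force: 59.0
t: 8.2
eef_pos: [0.4841, -0.1382, 0.3611]
tool_rot: [0.0, -0.001, 1.0, 0.0]
wrist_force: [-0.1, -0.2, -1.8]
grip_width: 0.0249
finger_force: 59.0
t: 8.7
eef_pos: [0.4842, -0.1399, 0.3423]
tool_rot: [-0.0, 0.0, 1.0, 0.0]
wrist_force: [-0.7, -0.7, -1.3]
grip_width: 0.0249
finger_force: 59.0
```

View pics/p1.png

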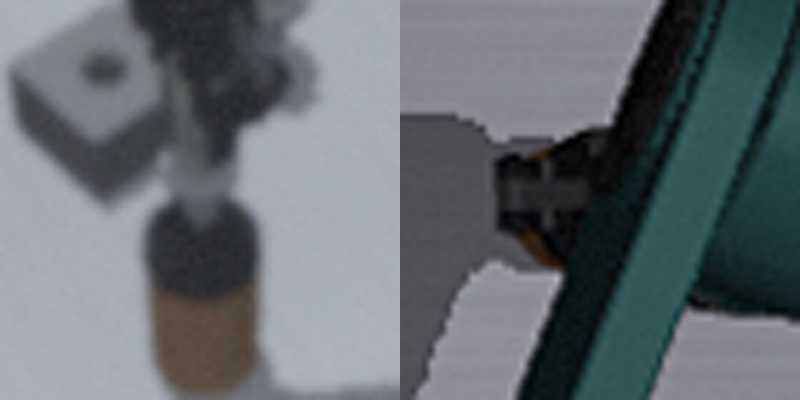

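The pin tip, at crop (200,222), sits over the middle of the lid. The stand's hole shows at crop (103,68), which is scene (300.6,121.5). Now I press in small steps.

```bash
python3 -m jog '0 0 0.2 0 0 0;0 0 0.15 0 0 0;0 0 0 0 0 0;0 0 0 0 0 0;0 0 0 0 0 0' | grep -E 'eef|wrist'
python3 -m jog '0 0 0.04 0 0 0;0 0 0.04 0 0 0;0 0 0.02 0 0 0;0 0 0 0 0 0;0 0 0 0 0 0'| grep -E 'eef|wrist'
python3 -m jog '0 0 0.04 0 0 0;0 0 0.04 0 0 0;0 0 0.02 0 0 0;0 0 0 0 0 0;0 0 0 0 0 0'| grep -E 'eef|wrist'
python3 - <<'E'
from h import *
S=load("scene0.npz");print(plane(S,(300.6,121.5),.05))
E
```

```text
eef_pos: [0.4843, -0.1394, 0.3358]
wrist_force: [0.5, 0.4, -1.7]
eef_pos: [0.4842, -0.1394, 0.3338]
wrist_force: [-0.3, 0.4, -2.1]
eef_pos: [0.4843, -0.1394, 0.3321]
wrist_force: [-0.6, 0.2, 2.4]
[ 0.45195741 -0.31130916  0.05      ]
```

```bash
python3 -m jog '0 0 0.03 0 0 0;0 0 0.03 0 0 0;0 0 0 0 0 0;0 0 0 0 0 0;0 0 0 0 0 0' | grep -E 'eef|wrist'
python3 -m jog '0 0 0.03 0 0 0;0 0 0.03 0 0 0;0 0 0 0 0 0;0 0 0 0 0 0;0 0 0 0 0 0'| grep -E 'eef|wrist'
```

```text
eef_pos: [0.4843, -0.1394, 0.3305]
wrist_force: [-0.0, 0.3, 1.0]
eef_pos: [0.4843, -0.1394, 0.3296]
wrist_force: [-0.8, 0.1, 5.1]
```

```bash
python3 -m jog '0 0 0.03 0 0 0;0 0 0.02 0 0 0;0 0 0 0 0 0;0 0 0 0 0 0;0 0 0 0 0 0' | grep -E 'eef|wrist'
python3 -m jog '0 0 0 0 0 0;0 0 0 0 0 0;0 0 0 0 0 0;0 0 0 0 0 0;0 0 0 0 0 0'| grep -E 'eef|wrist'
```

```text
eef_pos: [0.4843, -0.1394, 0.3289]
wrist_force: [-1.1, 0.3, 6.3]
eef_pos: [0.4843, -0.1395, 0.3289]
wrist_force: [-1.4, 1.2, 5.6]
```

Net about 7.8 N, rising with depth, so this jar is sound. Next is the jar at (0.462,0.134).

```bash
python3 -m jog '0 0 -0.6 0 0 0;0 0.3 -1 0 0 0;0.1 0.8 0 0 0 0;0.1 1 0 0 0 0;0.1 1 0 0 0 0' | grep -E 'eef|wrist'
python3 -m jog '0.1 1 0 0 0 0;0.1 1 0 0 0 0;0.1 1 0 0 0 0;0.1 1 0 0 0 0;0.1 1 0 0 0 0' | grep -E 'eef|wrist'
python3 -m jog '0.1 1 0 0 0 0;0.1 1 0 0 0 0;0.1 1 0 0 0 0;0 1 0 0 0 0;0 1 0 0 0 0' | grep -E 'eef|wrist'
python3 -m jog '0 0.5 0 0 0 0;0 0.1 0.2 0 0 0;0 0 0.5 0 0 0;0 0 0.4 0 0 0;0 0 0 0 0 0' | grep -E 'eef|wrist'
```

```text
eef_pos: [0.4777, -0.0761, 0.3588]
wrist_force: [0.3, 0.3, -1.0]
eef_pos: [0.4674, 0.0242, 0.3586]
wrist_force: [0.4, 0.6, -2.8]
eef_pos: [0.4612, 0.1241, 0.3586]
wrist_force: [1.2, -0.6, -1.5]
eef_pos: [0.4617, 0.1338, 0.3359]
wrist_force: [0.3, -0.7, -0.3]
```

```bash
python3 -m jog '0 0.02 0.05 0 0 0;0 0 0.05 0 0 0;0 0 0 0 0 0;0 0 0 0 0 0;0 0 0 0 0 0' | grep -E 'eef|wrist'
python3 -m jog '0 0 0.03 0 0 0;0 0 0.03 0 0 0;0 0 0.02 0 0 0;0 0 0 0 0 0;0 0 0 0 0 0'| grep -E 'eef|wrist'
python3 -m jog '0 0 0.03 0 0 0;0 0 0.03 0 0 0;0 0 0.02 0 0 0;0 0 0 0 0 0;0 0 0 0 0 0'| grep -E 'eef|wrist'
```

```text
eef_pos: [0.4622, 0.1349, 0.3366]
wrist_force: [0.2, 0.3, -1.4]
eef_pos: [0.4622, 0.135, 0.3347]
wrist_force: [0.4, -0.1, -2.2]
eef_pos: [0.4622, 0.135, 0.3335]
wrist_force: [-0.5, 0.5, 0.2]
```

```bash
python3 -m jog '0 0 0.03 0 0 0;0 0 0.01 0 0 0;0 0 0 0 0 0;0 0 0 0 0 0;0 0 0 0 0 0'| grep -E 'eef|wrist'
```

```text
eef_pos: [0.4622, 0.135, 0.3326]
wrist_force: [-0.5, -0.4, 2.7]
```

Contact is at about 0.334, so I keep going in 1 mm steps.

```bash
python3 -m jog '0 0 0.03 0 0 0;0 0 0.03 0 0 0;0 0 0 0 0 0;0 0 0 0 0 0;0 0 0 0 0 0'| grep -E 'eef|wrist'
python3 -m jog '0 0 0.03 0 0 0;0 0 0.03 0 0 0;0 0 0 0 0 0;0 0 0 0 0 0;0 0 0 0 0 0'| grep -E 'eef|wrist'
```

```text
eef_pos: [0.4622, 0.135, 0.3312]
wrist_force: [0.4, -0.0, 2.7]
eef_pos: [0.4622, 0.135, 0.3299]
wrist_force: [-0.4, 0.4, 2.4]
```

```bash
python3 -m jog '0 0 0.03 0 0 0;0 0 0.02 0 0 0;0 0 0 0 0 0;0 0 0 0 0 0;0 0 0 0 0 0'| grep -E 'eef|wrist'
python3 -m jog '0 0 0.02 0 0 0;0 0 0 0 0 0;0 0 0 0 0 0;0 0 0 0 0 0;0 0 0 0 0 0'| grep -E 'eef|wrist'
```

```text
eef_pos: [0.4622, 0.135, 0.3289]
wrist_force: [-0.4, -0.2, 1.5]
eef_pos: [0.4622, 0.135, 0.3285]
wrist_force: [-0.0, 0.2, 1.4]
```

The force holds at about 4 N while the disc sinks past 2 mm, so this is the bad jar. I push the disc right down.

```bash
python3 -m jog '0 0 0.03 0 0 0;0 0 0.03 0 0 0;0 0 0.03 0 0 0;0 0 0.03 0 0 0;0 0 0.03 0 0 0'| grep -E 'eef|wrist'
python3 -m jog '0 0 0.03 0 0 0;0 0 0 0 0 0;0 0 0 0 0 0;0 0 0 0 0 0;0 0 0 0 0 0'| grep -E 'eef|wrist'
```

```text
eef_pos: [0.4622, 0.135, 0.3255]
wrist_force: [0.2, 0.6, 2.5]
eef_pos: [0.4622, 0.135, 0.3249]
wrist_force: [0.5, 0.8, 2.2]
```

```bash
python3 -m jog '0 0 0.03 0 0 0;0 0 0.02 0 0 0;0 0 0 0 0 0;0 0 0 0 0 0;0 0 0 0 0 0'| grep -E 'eef|wrist'
```

```text
eef_pos: [0.4622, 0.135, 0.3241]
wrist_force: [-0.7, -0.0, 3.3]
```

```bash
python3 -m jog '0 0 0.03 0 0 0;0 0 0.01 0 0 0;0 0 0 0 0 0;0 0 0 0 0 0;0 0 0 0 0 0'| grep -E 'eef|wrist'
```

```text
eef_pos: [0.4622, 0.135, 0.3234]
wrist_force: [0.1, -0.5, 5.6]
```

The disc has bottomed out at a net 7.4 N. I return the tester.

```bash
python3 -m jog '0 0 -0.6 0 0 0;0 0 -1 0 0 0;0.1 -0.55 -0.3 0 0 0;0.1 -1 0 0 0 0;0.1 -1 0 0 0 0' | grep -E 'eef|wrist'
python3 -m jog '0.1 -1 0 0 0 0;0.1 -1 0 0 0 0;0 -1 0 0 0 0;0 -1 0 0 0 0;0 -1 0 0 0 0' | grep -E 'eef'
python3 -m jog '0 -1 0 0 0 0;0 -1 0 0 0 0;0 -1 0 0 0 0;0 -1 0 0 0 0;0 -1 0 0 0 0' | grep -E 'eef'
python3 -m jog '0 -1 0 0 0 0;0 -1 0 0 0 0;0 -1 0 0 0 0;0 -1 0 0 0 0;0 -1 0 0 0 0' | grep -E 'eef'
python3 -m jog '0 -1 0 0 0 0;0 -1 0 0 0 0;0 -1 0 0 0 0;0 -1 0 0 0 0;0 -0.6 0 0 0 0' | grep -E 'eef'
python3 -m jog '0 -0.1 0 0 0 0;0 0 0 0 0 0;0 0 0.4 0 0 0;0 0 0.6 0 0 0;0 0 0 0 0 0' | grep -E 'eef|wrist'
```

```text
eef_pos: [0.4557, 0.083, 0.3605]
wrist_force: [0.6, -0.3, -2.5]
eef_pos: [0.4515, -0.0174, 0.3601]
eef_pos: [0.4514, -0.1174, 0.36]
eef_pos: [0.4514, -0.2172, 0.36]
eef_pos: [0.4516, -0.3098, 0.3602]
eef_pos: [0.4519, -0.309, 0.3381]
wrist_force: [-0.4, 0.3, -1.7]
```

```bash
python3 -m jog '-0.03 -0.04 0.4 0 0 0;0 0 0.8 0 0 0;0 0 0.6 0 0 0;0 0 0 0 0 0;0 0 0 0 0 0' | grep -E 'eef|wrist'
python3 - <<'E'
from h import *
from cell import vision
s=vision.snapshot("scene"); t=vision.snapshot("top")
f=lambda a,u,v,h:cv2.resize(a["color"][v-h:v+h,u-h:u+h],(400,400),interpolation=2)
cv2.imwrite("pics/r1.png",np.hstack([f(s,302,112,30),f(s,376,225,30)]))
E
```

```text
eef_pos: [0.4529, -0.3108, 0.3048]
wrist_force: [-0.3, -0.5, -1.3]
```

View pics/r1.png

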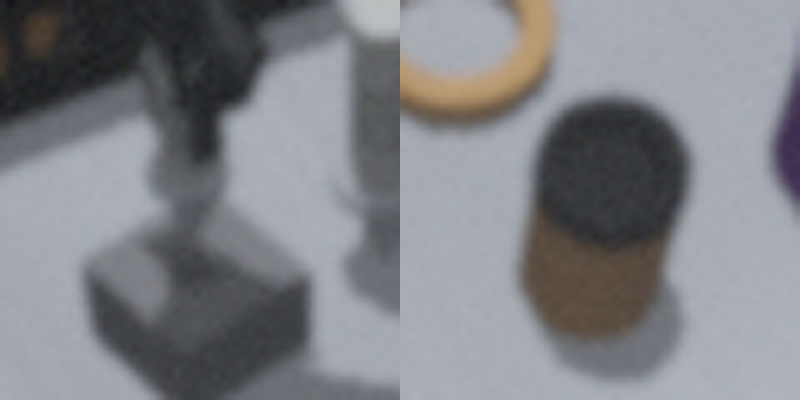

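The tester is upright, with its pin over the block's dark hole at crop (190,245). The bad jar stands unmoved. I lower the tester, watching the force.

```bash
python3 -m jog '0 0 0.4 0 0 0;0 0 0.4 0 0 0;0 0 0.2 0 0 0;0 0 0 0 0 0;0 0 0 0 0 0' | grep -E 'eef|wrist'
python3 -m jog '0 0 0.25 0 0 0;0 0 0.25 0 0 0;0 0 0 0 0 0;0 0 0 0 0 0;0 0 0 0 0 0' | grep -E 'eef|wrist'
```

```text
eef_pos: [0.4528, -0.3108, 0.2848]
wrist_force: [0.9, 0.3, -1.4]
eef_pos: [0.4529, -0.3108, 0.2752]
wrist_force: [0.6, -1.1, -1.8]
```

```bash
python3 -m jog '0 0 0.3 0 0 0;0 0 0.4 0 0 0;0 0 0.3 0 0 0;0 0 0 0 0 0;0 0 0 0 0 0' | grep -E 'eef|wrist'
python3 -m jog '0 0 0.1 0 0 0;0 0 0.1 0 0 0;0 0 0.05 0 0 0;0 0 0 0 0 0;0 0 0 0 0 0' | grep -E 'eef|wrist'
```

```text
eef_pos: [0.4528, -0.3108, 0.2546]
wrist_force: [-0.6, -0.7, -2.1]
eef_pos: [0.4529, -0.3108, 0.2501]
wrist_force: [0.1, -0.1, -1.7]
```

```bash
python3 -m jog '0 0 0.1 0 0 0;0 0 0.05 0 0 0;0 0 0 0 0 0;0 0 0 0 0 0;0 0 0 0 0 0' | grep -E 'eef|wrist'
python3 -m jog '0 0 0 0 0 0;0 0 0 0 0 0;0 0 0 0 0 0;0 0 0 0 0 0;0 0 0 0 0 0' -1 | grep -vE 'tool'
python3 -m jog '0 0 0 0 0 0;0 0 -0.5 0 0 0;0 0 -1 0 0 0;0 0 -1 0 0 0;0 0 -1 0 0 0' | grep -vE 'tool'
python3 -m jog '0 0 -1 0 0 0;0 0 -1 0 0 0;0 0 -1 0 0 0;0 0.5 -1 0 0 0;0 1 -0.5 0 0 0' | grep -E 'eef|wrist'
```

```text
eef_pos: [0.4528, -0.3108, 0.2471]
wrist_force: [-0.3, -0.5, -1.2]
t: 26.9
eef_pos: [0.4529, -0.3108, 0.2473]
wrist_force: [-0.3, 0.7, 0.1]
grip_width: 0.085
finger_force: 0.0
t: 27.4
eef_pos: [0.4529, -0.3108, 0.3186]
wrist_force: [0.4, -0.4, -0.5]
grip_width: 0.0853
finger_force: 0.0
eef_pos: [0.4528, -0.2811, 0.4099]
wrist_force: [1.0, 0.5, 0.4]
```

```bash
python3 -m jog '-0.1 1 0 0 0 0;-0.1 1 0 0 0 0;-0.1 1 0 0 0 0;-0.1 1 0 0 0 0;-0.1 1 0 0 0 0' >/dev/null
python3 -m jog '0 1 0 0 0 0;0 1 0 0 0 0;0 1 0 0 0 0;0 1 0 0 0 0;0 1 0 0 0 0' >/dev/null
python3 -m jog '0 1 0 0 0 0;0 1 0 0 0 0;0 1 0 0 0 0;0 1 0 0 0 0;0 1 0 0 0 0' | grep eef
python3 -m jog '0 1 0 0 0 0;0 1 0 0 0 0;0 1 0 0 0 0;0 1 0 0 0 0;0 0.8 0 0 0 0' | grep eef
python3 -m jog '0 0 0.5 0 0 0;0 0 1 0 0 0;0 0 1 0 0 0;0 0 0.5 0 0 0;0 0 0 0 0 0' | grep eef
python3 - <<'E'
from h import *
from cell import vision
s=vision.snapshot("scene"); t=vision.snapshot("top")
f=lambda a,u,v,h:cv2.resize(a["color"][v-h:v+h,u-h:u+h],(400,400),interpolation=2)
cv2.imwrite("pics/r2.png",np.hstack([f(s,302,112,30),f(s,370,215,50)]))
E
```

```text
eef_pos: [0.4619, 0.0208, 0.4072]
eef_pos: [0.4617, 0.1169, 0.4071]
eef_pos: [0.4619, 0.1149, 0.3448]
```

View pics/r2.png

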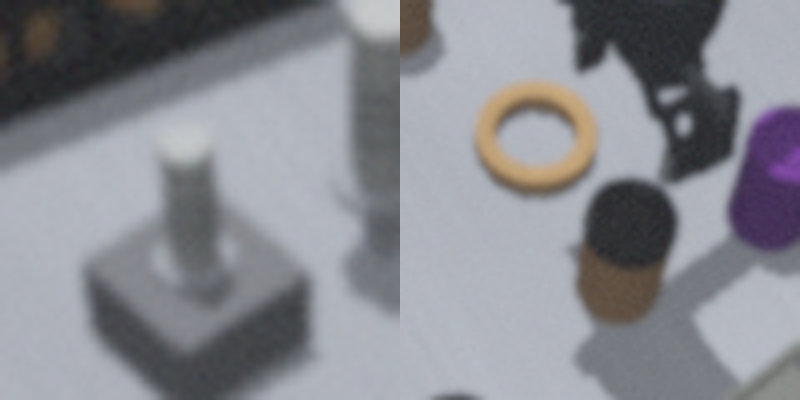

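The tester is seated upright in its stand, with the collar on the block at crop (195,265). The bad jar is in place, and I need to move about 20 mm further in +y before going down.

```bash
python3 -m jog '-0.03 0.5 0 0 0 0;0 0.47 0 0 0 0;0 0 0.4 0 0 0;0 0 0.6 0 0 0;0 0 0 0 0 0' | grep -E 'eef|wrist'
python3 -m jog '0 0 1 0 0 0;0 0 1 0 0 0;0 0 1 0 0 0;0 0 0.5 0 0 0;0 0 0 0 0 0' | grep -E 'eef|wrist'
python3 -m jog '0 0 0.7 0 0 0;0 0 0.7 0 0 0;0 0 0.5 0 0 0;0 0 0 0 0 0;0 0 0 0 0 0' | grep -E 'eef|wrist'
```

```text
eef_pos: [0.4627, 0.1346, 0.3244]
wrist_force: [0.4, -0.8, -1.1]
eef_pos: [0.4627, 0.1343, 0.2551]
wrist_force: [-0.3, 0.1, 0.4]
eef_pos: [0.4633, 0.1346, 0.2188]
wrist_force: [-0.3, -0.0, 0.4]
```

```bash
python3 -m jog '0 0 0 0 0 0;0 0 0 0 0 0;0 0 0 0 0 0;0 0 0 0 0 0;0 0 0 0 0 0' 1 40
python3 -m jog '0 0 0 0 0 0;0 0 -0.1 0 0 0;0 0 -0.3 0 0 0;0 0 -0.5 0 0 0;0 0 -0.5 0 0 0'
```

```text
t: 32.5
eef_pos: [0.4637, 0.1347, 0.2202]
tool_rot: [0.001, -0.0, 1.0, 0.0]
wrist_force: [-0.8, 1.5, 5.8]
grip_width: 0.059
finger_force: 36.3
t: 33.0
eef_pos: [0.4632, 0.1345, 0.2473]
tool_rot: [-0.001, -0.0, 1.0, -0.0]
wrist_force: [-0.4, -0.5, -4.1]
grip_width: 0.059
finger_force: 37.6
```

```bash
python3 -m jog '0 0 -0.8 0 0 0;0 0 -0.9 0 0 0;0 0.3 -0.8 0 0 0;0.1 0.7 0 0 0 0;0.1 0.9 0 0 0 0' | grep -E 'eef|wrist'
python3 -m jog '0.1 1 0 0 0 0;0.1 1 0 0 0 0;0.05 1 0 0 0 0;0 1 0 0 0 0;0 1 0 0 0 0' | grep -E 'eef|wrist'
python3 -m jog '0 1 0 0 0 0;0 0.8 0 0 0 0;0 0.4 0 0 0 0;0 0.2 0 0 0 0;0 0 0 0 0 0'
```

```text
eef_pos: [0.4593, 0.1731, 0.2978]
wrist_force: [0.7, 0.7, -3.9]
eef_pos: [0.4536, 0.2741, 0.2962]
wrist_force: [0.5, 0.0, -3.8]
t: 34.5
eef_pos: [0.4542, 0.3208, 0.2969]
tool_rot: [-0.0, -0.0, 1.0, -0.0]
wrist_force: [0.4, -1.4, -2.7]
grip_width: 0.0587
finger_force: 37.9
```

```bash
python3 -m jog '0 0 0.5 0 0 0;0 0 0.7 0 0 0;0 0 0.6 0 0 0;0 0 0.6 0 0 0;0 0 0.4 0 0 0' | grep -E 'eef|wrist'
python3 -m jog '0 0 0.2 0 0 0;0 0 0.2 0 0 0;0 0 0.1 0 0 0;0 0 0 0 0 0;0 0 0 0 0 0' | grep -E 'eef|wrist'
python3 - <<'E'
from h import *
from cell import vision
s=vision.snapshot("scene")
cv2.imwrite("pics/tr.png",cv2.resize(s["color"][200:340,340:500],(640,560),interpolation=2))
E
```

```text
eef_pos: [0.4539, 0.32, 0.2388]
wrist_force: [-0.6, -0.3, -3.4]
eef_pos: [0.4545, 0.3207, 0.2316]
wrist_force: [0.2, 0.1, -3.9]
```

View pics/tr.png

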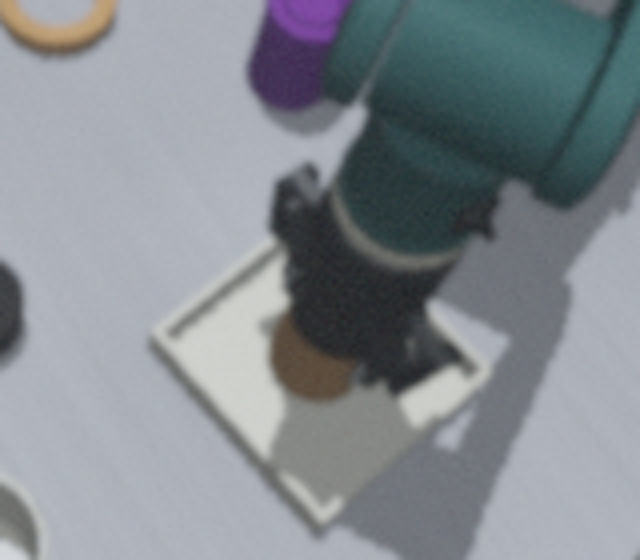

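The jar hangs upright over the middle of the tray, with its base at crop (315,375), clear of the walls. I lower it in small steps.

```bash
python3 -m jog '0 0 0.08 0 0 0;0 0 0.08 0 0 0;0 0 0.05 0 0 0;0 0 0 0 0 0;0 0 0 0 0 0' | grep -E 'eef|wrist'
python3 -m jog '0 0 0.05 0 0 0;0 0 0.05 0 0 0;0 0 0 0 0 0;0 0 0 0 0 0;0 0 0 0 0 0' | grep -E 'eef|wrist'
```

```text
eef_pos: [0.4543, 0.3205, 0.2269]
wrist_force: [-0.4, -0.5, -3.4]
eef_pos: [0.4544, 0.3206, 0.2253]
wrist_force: [-2.1, -1.4, 0.5]
```

```bash
python3 -m jog '0 0 0.04 0 0 0;0 0 0.04 0 0 0;0 0 0 0 0 0;0 0 0 0 0 0;0 0 0 0 0 0' | grep -E 'eef|wrist'
```

```text
eef_pos: [0.4544, 0.3206, 0.2253]
wrist_force: [-3.9, -1.7, 7.2]
```

Touchdown. I release the jar and rise.

```bash
python3 -m jog '0 0 -0.05 0 0 0;0 0 0 0 0 0;0 0 0 0 0 0;0 0 0 0 0 0;0 0 0 0 0 0' -1 | grep -vE tool
python3 -m jog '0 0 -0.2 0 0 0;0 0 -0.5 0 0 0;0 0 -1 0 0 0;0 0 -1 0 0 0;0 0 -1 0 0 0' | grep -E 'eef|wrist|width'
python3 -m jog '0 0 -1 0 0 0;0 0 -1 0 0 0;0 0 -1 0 0 0;0 0 -1 0 0 0;0.5 0 -1 0 0 0' >/dev/null
python3 -m jog '1 0.5 0 0 0 0;1 0.5 0 0 0 0;1 0.5 0 0 0 0;1 0.5 0 0 0 0;1 0.5 0 0 0 0' >/dev/null
python3 -m jog '0 0 0 0 0 0;0 0 0 0 0 0;0 0 0 0 0 0;0 0 0 0 0 0;0 0 0 0 0 0' | grep -E 'eef|wrist'
python3 - <<'E'
from h import *
from cell import vision
s=vision.snapshot("scene"); cv2.imwrite("pics/end.png",s["color"][60:380,130:530])
E
```

```text
t: 37.55
eef_pos: [0.4543, 0.3206, 0.2241]
wrist_force: [0.2, 0.1, -0.6]
grip_width: 0.0853
finger_force: 0.0
eef_pos: [0.4544, 0.3206, 0.3001]
wrist_force: [0.1, 0.6, 0.9]
grip_width: 0.0852
eef_pos: [0.345, 0.3702, 0.3983]
wrist_force: [-0.2, -0.5, 0.1]
```

View pics/end.png

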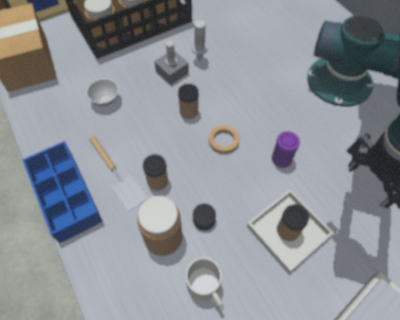

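The bad jar stands upright in the middle of the tray at crop (292,225). The tester is in its stand at (171,65), and the other things have not moved.

```bash
python3 -c "
from cell import ctrl
print(ctrl.hand_in())"
```

```text
the job is handed in; nothing more can be done
None
```

I found the bad jar, pushed its disc right down, and set it upright in the reject tray; the tester is back in its stand and the job is handed in (no verdict was returned).

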